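Clear the tin off the flux bottle's holder and park the bottle

ROBOT

A 6-joint arm with a two-finger parallel gripper is mounted at the origin on a cart in front of the work surface, level with it; the furniture and walls round the work are solid. World frame = base frame: x ahead of the robot, y to its left, z up, the work surface at z = 0. Lengths are in m, angles in rad, forces in N, time in s.
With the tool pointing down it reaches from about 0.275 to 0.725 m from the base axis. Payload 15.9 kg.
Tool frame: the origin (TCP) lies midway between the tips of the shut fingers; the grasp point (between the pads) lies 19 mm behind it; z points along the fingers, y is the line along which they close (so a half turn about z gives the same grasp; the last joint's range is limited). The gripper opens to 85 mm and grips with 20 to 120 N. Pads are 22 mm wide; open, the fingers measure 114 mm over their backs; the gripper's body (76 mm by 85 mm) begins 54 mm behind the grasp point. The pads swing forward as they close: fully open they stand 13 mm farther back than shut.
Start: joints at [1.345, 0.213, -0.034, 1.323, 0, 1.571], TCP at [0.112, 0.487, 0.231] pointing down, gripper open.
Joint ranges: [-2.98, 2.98], [-0.74, 1.72], [-1.14, 1.35], [-2.1, 2.04], [-1.57, 1.44], [-3.14, 3.14]. Speed limits (rad/s): [1.89, 1.89, 2.39, 2.57, 3.14, 3.14].

INTERFACE

Orientations are given as a unit quaternion [x, y, z, w].
In Python, from bench import ctrl gives the robot as it stands. The module is installed in compiled form; this text tells all that it offers.
- The arm moves only by the shell command python3 -m handwheel 'ROWS' [FORCE]. ROWS is a JSON object of lists of equal length, an entry for each row: "slide": the shift along the world's x, y, z in mm, a list of three; "turn": the turn, a rotation vector about the world's x, y, z in rad, a list of three; "jaw": the finger opening in mm, from 0 to 85.4. A call has 1 to 5 rows; each row is the pose to reach, as a shift and turn from the pose commanded when the call began; what a row does not reach only later rows make up. A row lasts 1/12 s, in which the tool goes at most 41.7 mm and 7.16 degrees, less where a joint would pass 70% of its speed; a pose out of reach is approached as far as the arm can. A call with a gripper value outside its range is refused whole. The fingers move at their own pace and stop on an object; FORCE is the grip in N (left out, the last holds). Time passes only in rows, so rows that repeat a pose let the fingers close. It gives the time, the measured TCP pose, the force, the opening and the grip force at its end, in the units of the state.
- ctrl.read_state(): the state, without advancing time (a new reading comes with each control period).
- ctrl.capture(name): name is "side" or "top"; returns (picture, depth): 420x560x3 uint8, red, green, blue; 420x560 float32, m along the optical axis (not along the pixel's ray), 0 where there is no reading.
- ctrl.calibration(name): a dict with "fovy" (degrees; the focal length in pixels is half the picture's height over the tangent of half this angle, whatever the lens; pixels are square), "cx", "cy" (the principal point, pixels), "k1" (the pictures are not rectified: a ray, as slopes to the right and down, at radius r is drawn at 1 + k1 r^2 times it, then the intrinsics apply), "rvec" (rotation vector, rad) and "tvec" (3), from world to camera coordinates, as OpenCV has them. Camera axes: x right, y down, z forward; pixel columns grow to the right and rows downward; lengths in m; the calibration is good to about 2 mm. A picture is of the moment at which its call begins. calibration takes no time and is no camera call.
- ctrl.sign_off(): hands the job in; it is judged then, once.
Trained networks look in the newest picture that a camera, given by its name, has taken for a name from the list of things; names that differ only in an ending like _2 or _b are one class to them, and where a whole thing is asked for, a point or a joint stands for the part that bears it (a point fixed in the world has none). Each returns a list of dicts, best first, with "conf" (0 to 1); they miss things now and then, are a little off and sometimes report something else, mostly with a low value. They report only what shows in the picture. A call takes as long as a camera call. They do not tell look-alikes from the thing itself.
- ctrl.search_frame(thing, camera): "location" ([column, row] in pixels, amid what is visible of it).
The state is a dict: "t": time; "q": joint angles; "joint_vel": joint speeds; "effort": joint torques, N m; "ee_pos": TCP position; "tool_rot": TCP orientation; "wrist_force": force on the tool from outside, world axes, zero at the start; "torque": the same for the moment, N m; "gripper_width": finger opening in m; "grip_force": force on a finger pad.
Only numpy, scipy, OpenCV 4.12 (cv2) and the standard library are available. Lean on these libraries where they do the work, as an engineer would, in place of code of your own. Each camera call takes 0.05 s, during which the arm holds its last target. There are 200 camera calls.

TASK

The flux bottle (cream, with a red spout) belongs in the blue square bottle holder, but somebody left the round silver tin lying on top of the holder. Lift the tin off and set it flat on the notebook, then stand the flux bottle upright in the well of the holder, right down on its floor. Set both down, do not drop them, and let go.

Things in the scene. Friction and masses are not known exactly. Their poses are not given: they have to be found in the camera images.
- holder: Bottle holder, fixed to the bench: a black base plate 90 x 90 x 4 mm that carries a blue square collar, 66 x 66 mm outside, whose rim is 24 mm above the bench. Inside is a square well 52 x 52 mm, open at the top, with its floor 4 mm above the bench (20 mm deep). Origin: centre of the underside, at bench height; z up, x and y along the sides of the square.
- tin_center (a point): Centre (half-way up) of the round silver tin, 59 mm in diameter and 24 mm high, closed, about 60 g; it starts flat on the rim of the holder, covering the well, so its underside is 24 mm above the bench there. z is its upward axis. It can be gripped across its diameter from any side. Nothing but the rim stands below it: fingertips stay above 24 mm while over the collar.
- pad: White closed notebook lying on the bench at the right, fixed, 210 mm along its x, 152 mm along its y; its flat top is 11 mm above the bench (the wire binding a little higher). Origin: centre of its underside. The tin goes on it.
- flux_center (a point): Centre (47 mm above its foot) of the flux bottle: cream round body 32 mm in diameter up to about 50 mm above the foot, then shoulder and thin red spout to 94 mm, about 70 g. It starts upright on the bench among other small things that stand 80 mm or more away. z is its upward axis. Grip the round body 40 to 47 mm above the foot, so that the fingertips stay above the holder's rim when the bottle stands in the well.
Things that resemble listed ones, but are neither listed nor needed, are in the scene too. What is shaped like the part that bears tin_center but yellow is not meant. What is shaped like the part that bears flux_center but black or pink is not meant.

How it is judged:
By the outcome, as a careful person would: the job done as asked, in the order asked, and still so for the second after the job is handed in, with the robot touching nothing.
It also fails if it takes over 59 s, if anything falls off the work surface, if the arm or the gripper's body presses on something with over 40 N, if the wrist force passes 120 N, or if a joint passes its speed limit or range.

## Working session

There is one attempt and no reset: what is moved stays moved. The work goes in short steps, Python scripts to look and compute and a shell command to move; the robot and the scene stay as the last step left them, time stands still between calls to the robot, and variables do not carry over. Pictures are saved under pics/ and viewed, at most 10 in all, crops included, and the job is handed in when it is done.

```bash
mkdir -p pics
cat > h.py <<'E'
import numpy as np, cv2
from bench import ctrl
def cam(n):
    c=ctrl.calibration(n); f=210/np.tan(np.radians(c["fovy"])/2)
    R=cv2.Rodrigues(np.array(c["rvec"],float))[0]; return f,c["cx"],c["cy"],c["k1"],R,np.array(c["tvec"],float).ravel()
def slopes(n,uv):
    f,cx,cy,k,R,t=cam(n); d=(np.atleast_2d(uv)-[cx,cy])/f; s=d.copy()
    for _ in range(20): s=d/(1+k*(s**2).sum(1,keepdims=True))
    return s
def onplane(n,uv,z):
    f,cx,cy,k,R,t=cam(n); s=slopes(n,uv); r=np.c_[s,np.ones(len(s))]@R; o=-R.T@t
    return o+r*((z-o[2])/r[:,2])[:,None]
def cloud(n,depth):
    f,cx,cy,k,R,t=cam(n); v,u=np.mgrid[:420,:560]; uv=np.c_[u.ravel(),v.ravel()].astype(float)
    s=slopes(n,uv); p=np.c_[s,np.ones(len(s))]*depth.ravel()[:,None]
    return ((p-t)@R).reshape(420,560,3)
def proj(n,p):
    f,cx,cy,k,R,t=cam(n); q=np.atleast_2d(p)@R.T+t; s=q[:,:2]/q[:,2:]
    return s*(1+k*(s**2).sum(1,keepdims=True))*f+[cx,cy]
E
python3 - <<'E'
from h import *
for n in("top","side"):
    im,d=ctrl.capture(n); np.savez(n+"0",im=im,d=d); cv2.imwrite(f"pics/{n}0.png",im[...,::-1]); X=cloud(n,d)
    for th in("holder","tin_center","pad","flux_center"):
        for r in ctrl.search_frame(th,n):
            u,v=np.round(r["location"]).astype(int); print(n,th,(u,v),round(r["conf"],2),X[v,u].round(3))
s=ctrl.read_state(); print(s["t"],s["tool_rot"],s["ee_pos"])
E
```

```text
top holder (np.int64(286), np.int64(220)) 0.71 [ 0.438 -0.009  0.024]
top tin_center (np.int64(234), np.int64(236)) 0.86 [0.385 0.122 0.022]
top tin_center (np.int64(246), np.int64(185)) 0.85 [0.524 0.105 0.02 ]
top tin_center (np.int64(286), np.int64(206)) 0.73 [ 0.47  -0.006  0.046]
top pad (np.int64(395), np.int64(224)) 0.56 [ 0.453 -0.297  0.011]
top flux_center (np.int64(200), np.int64(239)) 0.7 [0.366 0.201 0.057]
top flux_center (np.int64(213), np.int64(209)) 0.55 [0.446 0.178 0.054]
side holder (np.int64(275), np.int64(230)) 0.68 [0.474 0.023 0.014]
side tin_center (np.int64(249), np.int64(251)) 0.92 [0.53  0.104 0.022]
side tin_center (np.int64(280), np.int64(214)) 0.8 [0.463 0.007 0.047]
side tin_center (np.int64(316), np.int64(258)) 0.58 [0.393 0.13  0.022]
side pad (np.int64(278), np.int64(167)) 0.78 [ 0.46  -0.283  0.009]
side flux_center (np.int64(289), np.int64(280)) 0.92 [0.452 0.205 0.037]
side flux_center (np.int64(330), np.int64(285)) 0.9 [0.379 0.229 0.045]
0.5 [ 1.12666713e-01  9.93632835e-01 -4.21340264e-05 -8.10183022e-06] [0.11192431 0.48726227 0.23128536]
```

Run:
```python
import numpy as np,cv2
t=np.load("top0.npz")["im"][130:290,150:450,::-1]; s=np.load("side0.npz")["im"][140:310,180:430,::-1]
a=cv2.resize(t,(560,299),interpolation=cv2.INTER_CUBIC);b=cv2.resize(s,(440,299),interpolation=cv2.INTER_CUBIC)
cv2.imwrite("pics/a.png",cv2.resize(t,(780,416),interpolation=cv2.INTER_CUBIC)); cv2.imwrite("pics/b.png",cv2.resize(s,(780,530),interpolation=cv2.INTER_CUBIC))
```

```text
(no output)
```

View pics/top0.png

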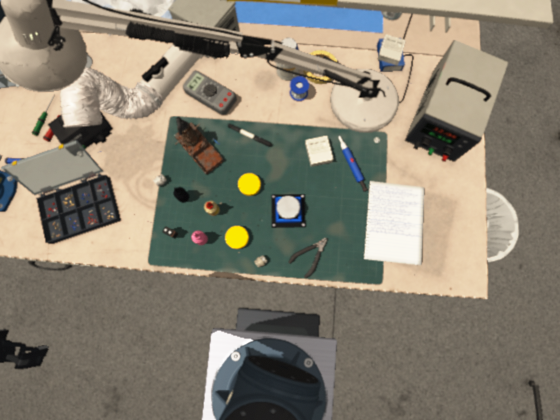

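View pics/a.png

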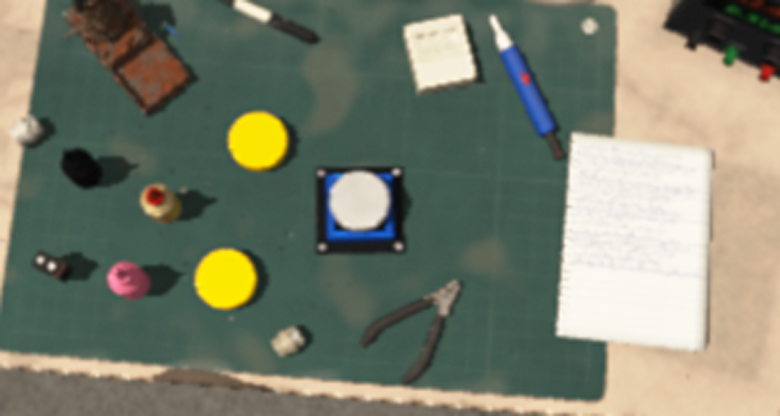

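View pics/b.png

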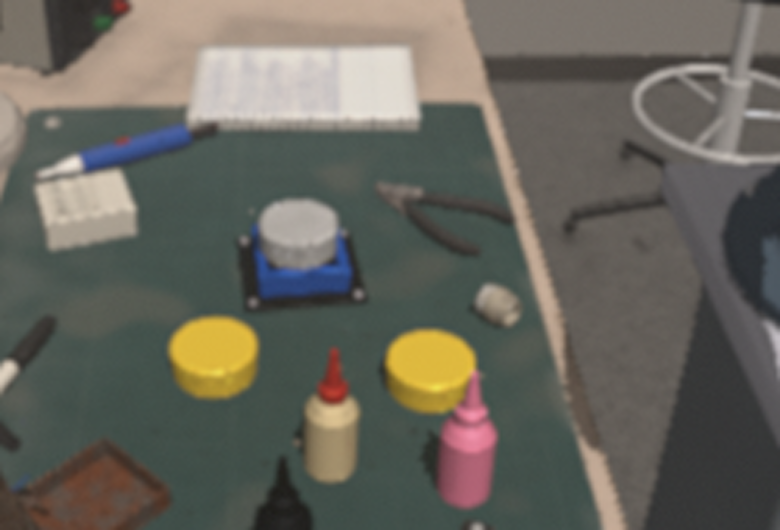

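The top view shows flux-shaped bottles at (212,208) cream with a red spout, (199,238) pink and (181,195) black; the cream one fits the description. The tins are at (288,207) silver, on the blue holder, and at (249,184) and (236,237) yellow; the silver one fits. The notebook is at (395,223). The enlarged crops confirm all of this. Next I measure.

```bash
cat > m.py <<'E'
from h import *
from scipy.optimize import least_squares
def circ(P,r):
    f=least_squares(lambda c:np.hypot(P[:,0]-c[0],P[:,1]-c[1])-r,P[:,:2].mean(0),loss="soft_l1",f_scale=.002); return f.x
E
python3 - <<'E'
from m import *
for n in("top","side"):
    z=np.load(n+"0.npz"); im,d=z["im"].astype(int),z["d"]; X=cloud(n,d); ok=d>0
    near=lambda x,y,r:ok&(np.hypot(X[...,0]-x,X[...,1]-y)<r)
    T=X[near(.469,-.004,.05)&(X[...,2]>.04)]; e,_,_=(cv2.minEnclosingCircle((T[:,:2]*1000).astype(np.float32))),0,0
    print(n,"tin mean",T.mean(0).round(4),len(T),"zmed",np.median(T[:,2]).round(4),"enc",np.round(e[0],1),round(e[1],1))
    print("  tin side fit", circ(X[near(.469,-.004,.05)&(X[...,2]>.028)&(X[...,2]<.043)],.0295).round(4) if n=="side" else "")
    B=near(.45,.185,.055); F=X[B&(X[...,2]>.008)&(X[...,2]<.046)]
    print("  flux",circ(F,.016).round(4),len(F),"zmax",X[B][:,2].max().round(3), "bodytop mean",X[B&(X[...,2]>.05)].mean(0).round(4))
    bl=near(.46,-.004,.07)&(im[...,2]>im[...,0]+50)&(X[...,2]>.0)
    v,u=np.nonzero(bl&(X[...,2]>.019)); 
    P=X[v,u]; r=cv2.minAreaRect((P[:,:2]*1000).astype(np.float32)); print("  blue",np.round(r[0],1),np.round(r[1],1),round(r[2],1),"z",np.median(P[:,2]).round(4))
    dark=near(.46,-.004,.075)&(im.max(2)<60)&(X[...,2]<.012); L=dark|bl|(near(.46,-.004,.05)&(X[...,2]>.03))
    mm=cv2.morphologyEx(L.astype(np.uint8),cv2.MORPH_OPEN,np.ones((3,3)));v,u=np.nonzero(mm)
    q=onplane(n,np.c_[u,v].astype(float),.004); r=cv2.minAreaRect((q[:,:2]*1000).astype(np.float32)); print("  plate",np.round(r[0],1),np.round(r[1],1),round(r[2],1))
    w=(im.min(2)>150)&ok&(np.abs(X[...,0]-.45)<.15)&(np.abs(X[...,1]+.295)<.12)&(abs(X[...,2]-.011)<.006)
    mm=cv2.morphologyEx(w.astype(np.uint8),cv2.MORPH_OPEN,np.ones((3,3)));P=X[mm>0]
    r=cv2.minAreaRect((P[:,:2]*1000).astype(np.float32)); print("  pad",np.round(r[0],1),np.round(r[1],1),round(r[2],1),np.median(P[:,2]).round(4))
    print("  bench z",np.median(X[near(.35,0,.03)][:,2]).round(4))
E
```

```text
top tin mean [ 0.4686 -0.0098  0.0467] 411 zmed 0.0468 enc [469.4  -9.8] 29.5
  tin side fit 
  flux [0.454  0.1872] 44 zmax 0.094 bodytop mean [0.4516 0.1846 0.0622]
  blue [467.9 -10.3] [65.1 65.6] 5.4 z 0.0234
  plate [468.4 -14.5] [89.8 91.1] 4.7
  pad [ 459.4 -295.2] [148.8 212.6] 88.4 0.0113
  bench z -0.0007
side tin mean [ 0.474  -0.0043  0.0456] 333 zmed 0.0459 enc [473.7  -8. ] 30.2
  tin side fit [ 0.474  -0.0103]
  flux [0.4576 0.19  ] 245 zmax 0.092 bodytop mean [0.4573 0.1949 0.0636]
  blue [472.5  -4.7] [66.  60.2] 5.8 z 0.022
  plate [477.5 -28.4] [ 81.6 138.7] 5.4
  pad [ 463.2 -288.3] [161.2 210.5] 88.9 0.0102
  bench z -0.0013
```

Run:
```python
from m import *
X=[cloud(n,np.load(n+"0.npz")["d"])[np.load(n+"0.npz")["d"]>0] for n in("top","side")]; X=np.concatenate(X)
m=(X[:,2]>.08)&(X[:,0]>.2)&(X[:,0]<.85)&(abs(X[:,1])<.6); P=X[m]
k,c=np.unique((P//.1).astype(int),axis=0,return_counts=True)
for a,b in zip(k,c): 
    if b>8: print((a*.1).round(1),b)
```

```text
[0.3 0.2 0. ] 31
[0.4 0.1 0. ] 30
[0.4 0.2 0. ] 37
[0.5 0.4 0. ] 10
[0.5 0.4 0.1] 10
[0.5 0.4 0.2] 798
[0.5 0.5 0. ] 254
[0.5 0.5 0.1] 1244
[0.5 0.5 0.2] 805
[ 0.6 -0.5  0. ] 150
[ 0.6 -0.5  0.1] 1105
[ 0.6 -0.4  0. ] 268
[ 0.6 -0.4  0.1] 1241
[0.6 0.2 0. ] 297
[0.6 0.2 0.1] 434
[0.6 0.4 0. ] 189
[0.6 0.4 0.1] 574
[0.6 0.4 0.2] 2899
[0.6 0.4 0.3] 3598
[0.6 0.4 0.4] 3983
[0.6 0.5 0.1] 1057
[0.6 0.5 0.2] 5247
[0.6 0.5 0.3] 14263
[0.6 0.5 0.4] 552
[ 0.7 -0.6  0.1] 36
[ 0.7 -0.5  0.1] 1694
[ 0.7 -0.4  0. ] 242
[ 0.7 -0.4  0.1] 2021
[ 0.7 -0.3  0. ] 54
[ 0.7 -0.2  0. ] 55
[ 0.7 -0.2  0.1] 646
[ 0.7 -0.1  0.1] 738
[ 0.7 -0.1  0.2] 369
[ 0.7 -0.1  0.3] 177
[ 0.7 -0.1  0.4] 473
[0.7 0.  0.1] 83
[0.7 0.  0.2] 1327
[0.7 0.  0.3] 253
[0.7 0.  0.4] 887
[0.7 0.1 0.2] 1123
[0.7 0.1 0.3] 1010
[0.7 0.1 0.4] 895
[0.7 0.2 0.2] 234
[0.7 0.2 0.3] 2635
[0.7 0.3 0. ] 157
[0.7 0.3 0.1] 75
[0.7 0.3 0.3] 3381
[0.7 0.3 0.4] 82
[0.7 0.4 0. ] 202
[0.7 0.4 0.1] 364
[0.7 0.4 0.2] 171
[0.7 0.4 0.3] 1060
[0.7 0.4 0.4] 588
[0.7 0.5 0.1] 389
[0.7 0.5 0.2] 320
[0.7 0.5 0.3] 90
[ 0.8 -0.6  0.1] 174
[ 0.8 -0.6  0.3] 17
[ 0.8 -0.5  0.1] 804
[ 0.8 -0.5  0.3] 1325
[ 0.8 -0.4  0. ] 112
[ 0.8 -0.4  0.1] 653
[ 0.8 -0.4  0.3] 1359
[ 0.8 -0.3  0. ] 38
[ 0.8 -0.3  0.3] 1259
[ 0.8 -0.2  0. ] 23
[ 0.8 -0.2  0.1] 168
[ 0.8 -0.2  0.3] 751
[ 0.8 -0.1  0.1] 99
[ 0.8 -0.1  0.3] 307
[ 0.8 -0.1  0.4] 412
[0.8 0.  0.3] 208
[0.8 0.1 0.3] 868
[0.8 0.1 0.4] 1946
[0.8 0.2 0.3] 604
[0.8 0.2 0.4] 880
[0.8 0.3 0. ] 62
[0.8 0.3 0.1] 85
```

```bash
python3 -m handwheel '{"slide":[[30,-40,0],[60,-80,0],[90,-120,0],[120,-160,0],[150,-195,0]],"turn":[[0,0,0],[0,0,0],[0,0,0],[0,0,0],[0,0,0]],"jaw":[85,85,85,85,85]}' 30; python3 -c "
from bench import ctrl;print(ctrl.read_state()['q'])"
```

```text
t: 0.92
ee_pos: [0.2386, 0.3199, 0.2314]
tool_rot: [0.112, 0.994, 0.0, 0.0]
wrist_force: [0.9, 0.6, -0.2]
gripper_width: 0.085
grip_force: 0.0
[ 9.29931181e-01  5.37381196e-03 -2.69346927e-01  1.29569807e+00
 -6.78246479e-05  1.15491144e+00]
```

```bash
python3 -m handwheel '{"slide":[[20,-30,0],[40,-60,0],[60,-90,0],[80,-120,0],[100,-150,0]],"turn":[[0,0,0],[0,0,0],[0,0,0],[0,0,0],[0,0,0]],"jaw":[85,85,85,85,85]}'; python3 -m handwheel '{"slide":[[22,-30,-10],[44,-60,-20],[66,-90,-40],[90,-120,-60],[108,-152,-90]],"turn":[[0,0,0],[0,0,0],[0,0,0],[0,0,0],[0,0,0]],"jaw":[85,85,85,85,85]}';  python3 -m handwheel '{"slide":[[0,0,0],[0,0,0],[0,0,0]],"turn":[[0,0,0],[0,0,0],[0,0,0]],"jaw":[85,85,85]}'
```

```text
t: 1.33
ee_pos: [0.3388, 0.1699, 0.2315]
tool_rot: [0.113, 0.994, 0.0, 0.0]
wrist_force: [0.6, 1.3, 0.3]
gripper_width: 0.0849
grip_force: 0.0
t: 1.75
ee_pos: [0.4453, 0.023, 0.1464]
tool_rot: [0.113, 0.994, 0.0, 0.001]
wrist_force: [0.4, 1.0, -0.2]
gripper_width: 0.0844
grip_force: 0.0
t: 2.0
ee_pos: [0.4429, 0.0251, 0.1465]
tool_rot: [0.113, 0.994, 0.0, -0.0]
wrist_force: [-0.0, 0.3, 0.4]
gripper_width: 0.0848
grip_force: 0.0
```

```bash
python3 -m handwheel '{"slide":[[14,-18,0],[27,-35,0],[27,-35,-20],[27,-35,-45],[27,-35,-70]],"turn":[[0,0,0],[0,0,0],[0,0,0],[0,0,0],[0,0,0]],"jaw":[85,85,85,85,85]}'; python3 -m handwheel '{"slide":[[0,0,-15],[0,0,-30],[0,0,-42],[0,0,-52],[0,0,-52]],"turn":[[0,0,0],[0,0,0],[0,0,0],[0,0,0],[0,0,0]],"jaw":[85,85,85,85,85]}'
python3 - <<'E'
from h import *
im,d=ctrl.capture("side"); cv2.imwrite("pics/s1.png",cv2.resize(im[150:290,190:390,::-1],(800,560),interpolation=cv2.INTER_CUBIC))
E
```

```text
t: 2.42
ee_pos: [0.4711, -0.009, 0.0769]
tool_rot: [0.112, 0.994, 0.0, 0.002]
wrist_force: [-0.0, -0.8, -1.0]
gripper_width: 0.0852
grip_force: 0.0
t: 2.83
ee_pos: [0.4694, -0.0088, 0.0237]
tool_rot: [0.112, 0.994, 0.0, -0.0]
wrist_force: [-0.8, 0.0, -0.7]
gripper_width: 0.085
grip_force: 0.0
```

View pics/s1.png

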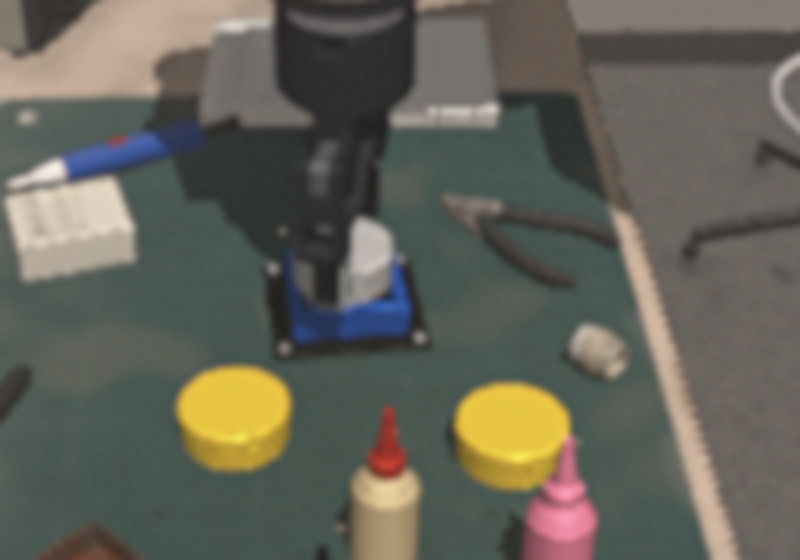

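The crop shows the near finger at (325,250), straddling the silver tin at (345,262), with its tip clear of the rim. I'll close the gripper.

```bash
python3 -m handwheel '{"slide":[[0,0,0],[0,0,0],[0,0,0],[0,0,0],[0,0,0]],"turn":[[0,0,0],[0,0,0],[0,0,0],[0,0,0],[0,0,0]],"jaw":[70,60,55,50,50]}' 30; python3 -m handwheel '{"slide":[[0,0,0],[0,0,0],[0,0,0],[0,0,0],[0,0,0]],"turn":[[0,0,0],[0,0,0],[0,0,0],[0,0,0],[0,0,0]],"jaw":[50,50,50,50,50]}' 30
```

```text
t: 3.3
ee_pos: [0.4709, -0.0099, 0.0255]
tool_rot: [0.113, 0.994, 0.0, 0.001]
wrist_force: [-3.3, 1.4, 12.1]
gripper_width: 0.0564
grip_force: 29.3
t: 3.72
ee_pos: [0.4708, -0.0098, 0.0255]
tool_rot: [0.113, 0.994, 0.0, 0.001]
wrist_force: [-2.6, 0.8, 12.7]
gripper_width: 0.0566
grip_force: 29.3
```

Upward 12 N means the tips are pressing on the rim. I'll open, rise 5 mm and grip again.

```bash
python3 -m handwheel '{"slide":[[0,0,0],[0,0,0],[0,0,3],[0,0,6],[0,0,6]],"turn":[[0,0,0],[0,0,0],[0,0,0],[0,0,0],[0,0,0]],"jaw":[75,75,75,75,75]}' 30; python3 -m handwheel '{"slide":[[0,0,0],[0,0,0],[0,0,0],[0,0,0],[0,0,0]],"turn":[[0,0,0],[0,0,0],[0,0,0],[0,0,0],[0,0,0]],"jaw":[65,58,50,50,50]}' 30;python3 -m handwheel '{"slide":[[0,0,0],[0,0,0],[0,0,0],[0,0,0]],"turn":[[0,0,0],[0,0,0],[0,0,0],[0,0,0]],"jaw":[50,50,50,50]}' 30
```

```text
t: 4.13
ee_pos: [0.4705, -0.0101, 0.031]
tool_rot: [0.113, 0.994, 0.0, 0.0]
wrist_force: [0.2, 0.4, 0.1]
gripper_width: 0.0748
grip_force: 0.0
t: 4.55
ee_pos: [0.4702, -0.0101, 0.0305]
tool_rot: [0.113, 0.994, -0.0, 0.0]
wrist_force: [-3.6, -0.3, 9.8]
gripper_width: 0.0563
grip_force: 29.8
t: 4.88
ee_pos: [0.4702, -0.0101, 0.0305]
tool_rot: [0.113, 0.994, -0.0, 0.0]
wrist_force: [-2.4, 0.6, 9.1]
gripper_width: 0.0564
grip_force: 29.8
```

```bash
python3 -m handwheel '{"slide":[[0,0,8],[0,0,25],[0,0,45],[0,0,65],[0,0,80]],"turn":[[0,0,0],[0,0,0],[0,0,0],[0,0,0],[0,0,0]],"jaw":[50,50,50,50,50]}' 30; python3 -m handwheel '{"slide":[[0,0,0]],"turn":[[0,0,0]],"jaw":[50]}' 30
python3 - <<'E'
from h import *
im,d=ctrl.capture("side"); cv2.imwrite("pics/s2.png",cv2.resize(im[120:260,190:390,::-1],(800,560),interpolation=cv2.INTER_CUBIC))
X=cloud("side",d); m=(d>0)&(np.hypot(X[...,0]-.472,X[...,1]+.008)<.042)&(X[...,2]>.07)&(im.min(2)>110); P=X[m]; print(len(P),P.min(0),P.max(0))
E
```

```text
t: 5.3
ee_pos: [0.4703, -0.0101, 0.1121]
tool_rot: [0.113, 0.994, 0.0, 0.0]
wrist_force: [0.5, 0.2, -0.1]
gripper_width: 0.0564
grip_force: 32.6
t: 5.38
ee_pos: [0.4717, -0.0101, 0.1133]
tool_rot: [0.113, 0.994, 0.0, 0.002]
wrist_force: [1.1, 0.2, -0.5]
gripper_width: 0.0566
grip_force: 32.6
227 [ 0.44542124 -0.03565784  0.10548327] [0.50462982 0.03398048 0.31864309]
```

View pics/s2.png

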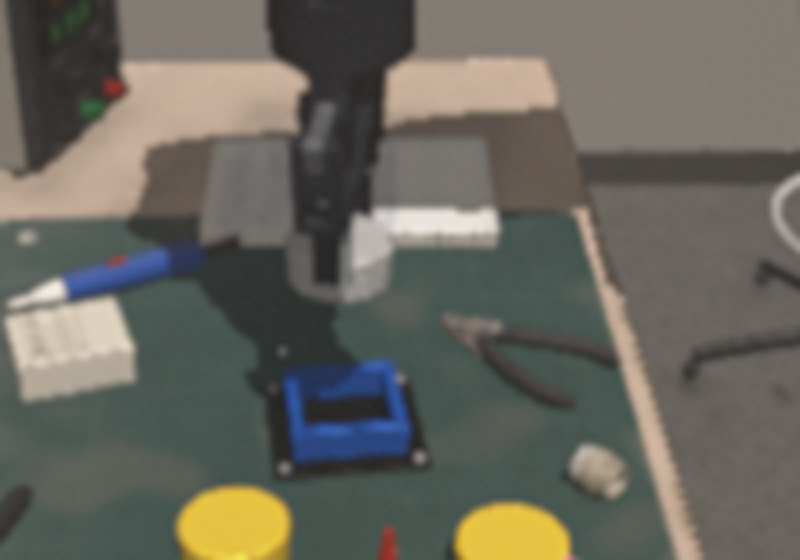

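The tin hangs level at crop (340,260), and the well below it is open at (348,405). Next I take it to the notebook.

```bash
python3 -m handwheel '{"slide":[[0,-15,0],[0,-40,0],[-2,-70,0],[-4,-100,0],[-5,-130,0]],"turn":[[0,0,0],[0,0,0],[0,0,0],[0,0,0],[0,0,0]],"jaw":[50,50,50,50,50]}'; python3 -m handwheel '{"slide":[[0,-30,0],[0,-60,0],[-2,-90,0],[-4,-120,0],[-5,-150,0]],"turn":[[0,0,0],[0,0,0],[0,0,0],[0,0,0],[0,0,0]],"jaw":[50,50,50,50,50]}'; python3 -m handwheel '{"slide":[[0,0,0],[0,0,-20],[0,0,-45],[0,0,-70],[0,0,-80]],"turn":[[0,0,0],[0,0,0],[0,0,0],[0,0,0],[0,0,0]],"jaw":[50,50,50,50,50]}'; python3 -m handwheel '{"slide":[[0,0,-2],[0,0,-2]],"turn":[[0,0,0],[0,0,0]],"jaw":[50,50]}'
```

```text
t: 5.85
ee_pos: [0.4642, -0.1411, 0.1094]
tool_rot: [0.112, 0.994, 0.0, -0.001]
wrist_force: [-0.5, -0.0, -0.7]
gripper_width: 0.0566
grip_force: 32.6
t: 6.27
ee_pos: [0.4592, -0.2913, 0.1092]
tool_rot: [0.113, 0.994, 0.0, -0.001]
wrist_force: [0.5, 0.7, -0.4]
gripper_width: 0.0561
grip_force: 32.6
t: 6.68
ee_pos: [0.4581, -0.2887, 0.0265]
tool_rot: [0.113, 0.994, 0.001, -0.002]
wrist_force: [-0.4, 1.0, -0.1]
gripper_width: 0.0564
grip_force: 32.6
t: 6.85
ee_pos: [0.4598, -0.2897, 0.0279]
tool_rot: [0.113, 0.994, 0.0, -0.001]
wrist_force: [-0.7, -0.1, -0.4]
gripper_width: 0.0563
grip_force: 32.6
```

```bash
python3 -m handwheel '{"slide":[[0,0,-2],[0,0,-4],[0,0,-6],[0,0,-8],[0,0,-8]],"turn":[[0,0,0],[0,0,0],[0,0,0],[0,0,0],[0,0,0]],"jaw":[50,50,50,50,50]}'; python3 -m handwheel '{"slide":[[0,0,-1],[0,0,-1],[0,0,-1]],"turn":[[0,0,0],[0,0,0],[0,0,0]],"jaw":[50,50,50]}'
```

```text
t: 7.27
ee_pos: [0.4601, -0.29, 0.0202]
tool_rot: [0.113, 0.994, -0.0, 0.0]
wrist_force: [-0.3, 0.9, -0.8]
gripper_width: 0.0566
grip_force: 32.6
t: 7.52
ee_pos: [0.4601, -0.2901, 0.0193]
tool_rot: [0.113, 0.994, -0.0, -0.0]
wrist_force: [-0.2, 0.5, -0.4]
gripper_width: 0.0564
grip_force: 32.6
```

```bash
python3 -m handwheel '{"slide":[[0,0,-1],[0,0,-1],[0,0,-1]],"turn":[[0,0,0],[0,0,0],[0,0,0]],"jaw":[50,50,50]}'; python3 -m handwheel '{"slide":[[0,0,-1],[0,0,-1],[0,0,-1]],"turn":[[0,0,0],[0,0,0],[0,0,0]],"jaw":[50,50,50]}'
```

```text
t: 7.77
ee_pos: [0.4601, -0.2901, 0.0182]
tool_rot: [0.113, 0.994, 0.0, -0.0]
wrist_force: [0.0, 0.1, -0.6]
gripper_width: 0.0566
grip_force: 32.6
t: 8.02
ee_pos: [0.4602, -0.2901, 0.0175]
tool_rot: [0.113, 0.994, -0.0, 0.0]
wrist_force: [-1.8, 0.2, 5.6]
gripper_width: 0.0565
grip_force: 33.1
```

Contact came at the predicted height. I release and rise.

```bash
python3 -m handwheel '{"slide":[[0,0,0],[0,0,0],[0,0,0],[0,0,0],[0,0,0]],"turn":[[0,0,0],[0,0,0],[0,0,0],[0,0,0],[0,0,0]],"jaw":[62,70,80,80,80]}'; python3 -m handwheel '{"slide":[[0,0,15],[0,0,40],[0,0,70],[0,0,100],[0,0,130]],"turn":[[0,0,0],[0,0,0],[0,0,0],[0,0,0],[0,0,0]],"jaw":[80,80,80,80,80]}'; python3 -m handwheel '{"slide":[[0,30,0],[0,60,0],[-5,95,0],[-10,130,0],[-10,165,0]],"turn":[[0,0,0],[0,0,0],[0,0,0],[0,0,0],[0,0,0]],"jaw":[60,50,50,50,50]}'
python3 - <<'E'
from m import *
for n in("top","side"):
    im,d=ctrl.capture(n); np.savez(n+"1",im=im,d=d); X=cloud(n,d)
    for r in ctrl.search_frame("tin_center",n):
        u,v=np.round(r["location"]).astype(int); print(n,(u,v),round(r["conf"],2),X[v,u].round(3))
    T=X[(d>0)&(np.hypot(X[...,0]-.46,X[...,1]+.29)<.05)&(X[...,2]>.028)&(X[...,2]<.06)]
    if len(T): print(n,T.mean(0).round(3),np.percentile(T[:,2],[10,50,90]).round(4),len(T))
    B=(d>0)&(np.hypot(X[...,0]-.4555,X[...,1]-.1885)<.05); F=X[B&(X[...,2]>.008)&(X[...,2]<.046)]
    if len(F): print("flux",circ(F,.016).round(4))
    if n=="top":
        im=im.astype(int); b=(d>0)&(im[...,2]>im[...,0]+50)&(X[...,2]>.019)&(np.hypot(X[...,0]-.468,X[...,1]+.01)<.07); P=X[b]
        if b.sum()>20: print("blue",cv2.minAreaRect((P[:,:2]*1000).astype(np.float32)))
E
```

```text
t: 8.43
ee_pos: [0.4601, -0.29, 0.0172]
tool_rot: [0.113, 0.994, 0.0, 0.0]
wrist_force: [-0.3, 0.2, -0.0]
gripper_width: 0.0799
grip_force: 0.0
t: 8.85
ee_pos: [0.4599, -0.2899, 0.1486]
tool_rot: [0.113, 0.994, 0.0, -0.0]
wrist_force: [1.5, -2.1, 0.4]
gripper_width: 0.08
grip_force: 0.0
t: 9.27
ee_pos: [0.4491, -0.1237, 0.1473]
tool_rot: [0.113, 0.994, -0.0, -0.0]
wrist_force: [0.7, 0.7, 0.8]
gripper_width: 0.0498
grip_force: 0.0
top (np.int64(236), np.int64(238)) 0.66 [0.381 0.116 0.02 ]
top (np.int64(248), np.int64(185)) 0.59 [0.525 0.1   0.019]
flux [0.4538 0.1871]
blue ((468.07177734375, -9.2052001953125), (65.44965362548828, 63.327911376953125), 5.0405473709106445)
side (np.int64(247), np.int64(254)) 0.75 [0.534 0.116 0.024]
side (np.int64(280), np.int64(162)) 0.65 [ 0.454 -0.271  0.032]
side (np.int64(317), np.int64(258)) 0.55 [0.391 0.13  0.022]
side [ 0.464 -0.285  0.033] [0.0308 0.0329 0.0343] 166
flux [0.4576 0.1903]
```

The tin sits flat on the notebook, with its top about 34 mm up and its side-view position matching. Next is the flux bottle at (0.4555, 0.1885).

```bash
python3 -m handwheel '{"slide":[[0,35,0],[0,70,0],[0,105,0],[0,140,0],[0,170,0]],"turn":[[0,0,0],[0,0,0],[0,0,0],[0,0,0],[0,0,0]],"jaw":[60,60,60,60,60]}' 30; python3 -m handwheel '{"slide":[[1,35,0],[2,70,0],[4,105,0],[5,135,0],[5,143,0]],"turn":[[0,0,0],[0,0,0],[0,0,0],[0,0,0],[0,0,0]],"jaw":[60,60,60,60,60]}'; python3 -m handwheel '{"slide":[[0,0,0],[0,0,0]],"turn":[[0,0,0],[0,0,0]],"jaw":[60,60]}'
python3 - <<'E'
from h import *
im,d=ctrl.capture("side"); cv2.imwrite("pics/s3.png",cv2.resize(im[150:330,190:430,::-1],(800,600),interpolation=cv2.INTER_CUBIC))
E
```

```text
t: 9.88
ee_pos: [0.4504, 0.0458, 0.1473]
tool_rot: [0.113, 0.994, 0.0, 0.0]
wrist_force: [0.2, -0.7, 1.0]
gripper_width: 0.0598
grip_force: 0.0
t: 10.3
ee_pos: [0.4559, 0.1906, 0.1471]
tool_rot: [0.112, 0.994, 0.0, 0.0]
wrist_force: [0.7, -0.3, 0.3]
gripper_width: 0.06
grip_force: 0.0
t: 10.47
ee_pos: [0.4555, 0.1871, 0.147]
tool_rot: [0.113, 0.994, -0.0, -0.0]
wrist_force: [0.2, -0.2, 0.9]
gripper_width: 0.0601
grip_force: 0.0
```

View pics/s3.png

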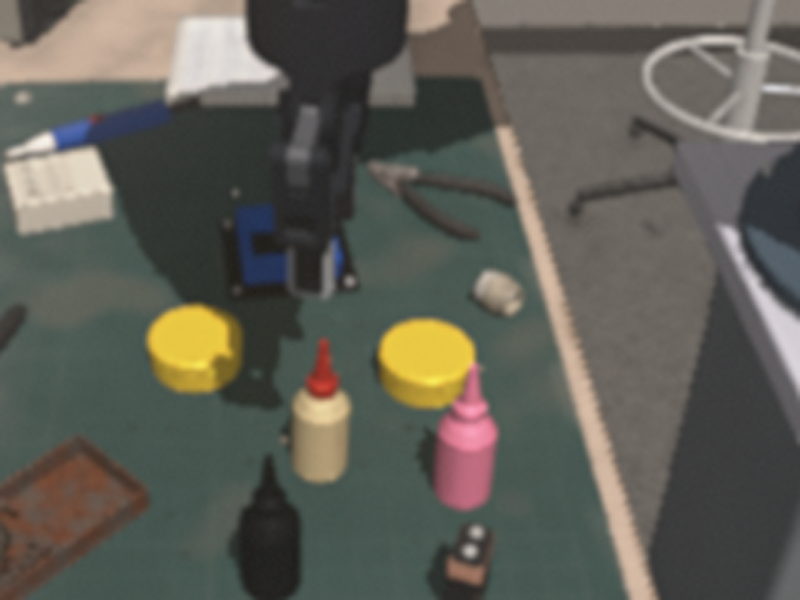

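The gripper stands over the cream, red-spouted bottle at crop (320,430), with the fingers at (315,260). The pink bottle (465,450) and the black one (270,545) are clear, so I descend.

```bash
python3 -m handwheel '{"slide":[[0,1,-20],[0,1,-45],[0,1,-70],[0,1,-90],[0,1,-100]],"turn":[[0,0,0],[0,0,0],[0,0,0],[0,0,0],[0,0,0]],"jaw":[60,60,60,60,60]}' 30; python3 -m handwheel '{"slide":[[0,0,-6],[0,0,-12],[0,0,-18],[0,0,-22],[0,0,-22]],"turn":[[0,0,0],[0,0,0],[0,0,0],[0,0,0],[0,0,0]],"jaw":[60,60,60,60,60]}'; python3 -m handwheel '{"slide":[[0,0,0],[0,0,0],[0,0,0],[0,0,0],[0,0,0]],"turn":[[0,0,0],[0,0,0],[0,0,0],[0,0,0],[0,0,0]],"jaw":[48,40,36,32,26]}' 30; python3 -m handwheel '{"slide":[[0,0,0],[0,0,0],[0,0,0]],"turn":[[0,0,0],[0,0,0],[0,0,0]],"jaw":[24,24,24]}' 30
```

```text
t: 10.93
ee_pos: [0.4542, 0.1868, 0.0451]
tool_rot: [0.114, 0.994, -0.001, -0.001]
wrist_force: [-0.2, 0.4, -0.1]
gripper_width: 0.06
grip_force: 0.0
t: 11.35
ee_pos: [0.4551, 0.1889, 0.025]
tool_rot: [0.113, 0.994, -0.0, -0.0]
wrist_force: [-0.2, 0.0, 0.0]
gripper_width: 0.0599
grip_force: 0.0
t: 11.77
ee_pos: [0.4555, 0.1892, 0.0257]
tool_rot: [0.113, 0.994, 0.0, 0.0]
wrist_force: [0.3, 0.2, 5.5]
gripper_width: 0.0305
grip_force: 29.4
t: 12.02
ee_pos: [0.4554, 0.1892, 0.0257]
tool_rot: [0.113, 0.994, 0.0, 0.0]
wrist_force: [-0.1, 0.2, 6.3]
gripper_width: 0.0306
grip_force: 29.5
```

```bash
python3 -m handwheel '{"slide":[[0,0,8],[0,0,25],[0,0,45],[0,0,65],[0,0,80]],"turn":[[0,0,0],[0,0,0],[0,0,0],[0,0,0],[0,0,0]],"jaw":[24,24,24,24,24]}' 30; python3 -m handwheel '{"slide":[[0,-15,0],[2,-40,0],[4,-65,0],[6,-90,0],[8,-115,0]],"turn":[[0,0,0],[0,0,0],[0,0,0],[0,0,0],[0,0,0]],"jaw":[24,24,24,24,24]}'; python3 -m handwheel '{"slide":[[1,-20,0],[3,-45,0],[5,-65,0],[6,-78,0],[7,-83,0]],"turn":[[0,0,0],[0,0,0],[0,0,0],[0,0,0],[0,0,0]],"jaw":[24,24,24,24,24]}';  python3 -m handwheel '{"slide":[[0,0,-10],[0,0,-25],[0,0,-40],[0,0,-45],[0,0,-45]],"turn":[[0,0,0],[0,0,0],[0,0,0],[0,0,0],[0,0,0]],"jaw":[24,24,24,24,24]}'
python3 - <<'E'
from m import *
im,d=ctrl.capture("side"); cv2.imwrite("pics/s4.png",cv2.resize(im[130:270,190:390,::-1],(800,560),interpolation=cv2.INTER_CUBIC))
X=cloud("side",d); z=.05
m=(d>0)&(np.hypot(X[...,0]-.472,X[...,1]+.008)<.03)&(X[...,2]>.04)&(X[...,2]<.06)&(im.max(2)>90); P=X[m]; print(len(P),circ(P,.016) if len(P)>5 else "")
im=im.astype(int); b=(d>0)&(im[...,2]>im[...,0]+50)&(X[...,2]>.018)&(np.hypot(X[...,0]-.468,X[...,1]+.01)<.07)
print(cv2.minAreaRect((X[b][:,:2]*1000).astype(np.float32)))
E
```

```text
t: 12.43
ee_pos: [0.4553, 0.189, 0.1073]
tool_rot: [0.113, 0.994, 0.0, 0.0]
wrist_force: [-0.2, 0.3, 0.2]
gripper_width: 0.0309
grip_force: 29.8
t: 12.85
ee_pos: [0.463, 0.0729, 0.1058]
tool_rot: [0.112, 0.994, -0.0, 0.0]
wrist_force: [-0.1, 0.2, -0.7]
gripper_width: 0.0308
grip_force: 29.8
t: 13.27
ee_pos: [0.4701, -0.0107, 0.1057]
tool_rot: [0.114, 0.994, -0.0, 0.0]
wrist_force: [0.3, 0.7, -1.0]
gripper_width: 0.0304
grip_force: 29.8
t: 13.68
ee_pos: [0.4689, -0.0083, 0.0589]
tool_rot: [0.112, 0.994, -0.0, -0.001]
wrist_force: [-0.5, 0.7, -0.4]
gripper_width: 0.0303
grip_force: 29.8
74 [ 0.47125717 -0.00812936]
((472.4090576171875, -7.809028625488281), (66.279296875, 66.01819610595703), 6.18237829208374)
```

View pics/s4.png

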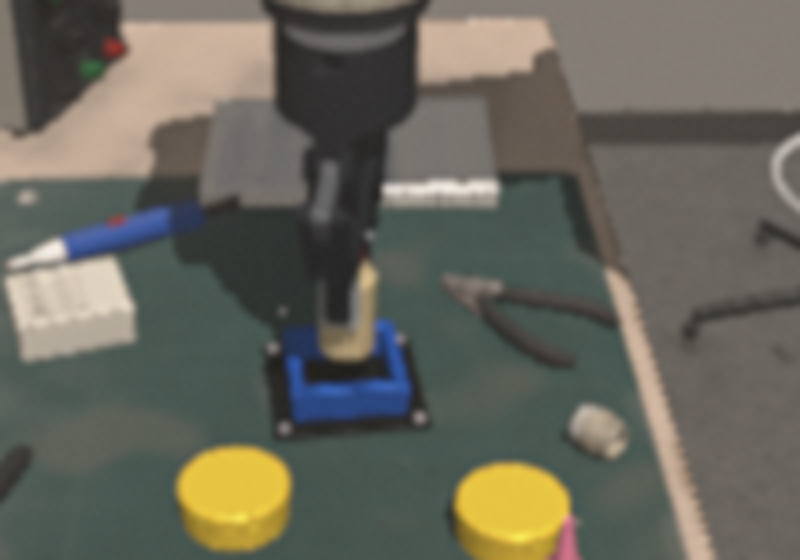

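In the side view the bottle (0.471, -0.008) matches the holder (0.472, -0.008), and its foot hangs over the well at crop (345,350). I lower it in.

```bash
python3 -m handwheel '{"slide":[[0,0,-6],[0,0,-12],[0,0,-18],[0,0,-24],[0,0,-26]],"turn":[[0,0,0],[0,0,0],[0,0,0],[0,0,0],[0,0,0]],"jaw":[24,24,24,24,24]}'; python3 -m handwheel '{"slide":[[0,0,-1],[0,0,-2],[0,0,-2]],"turn":[[0,0,0],[0,0,0],[0,0,0]],"jaw":[24,24,24]}'
```

```text
t: 14.15
ee_pos: [0.4696, -0.009, 0.0332]
tool_rot: [0.113, 0.994, -0.0, -0.001]
wrist_force: [0.1, -0.3, -0.9]
gripper_width: 0.0306
grip_force: 29.8
t: 14.4
ee_pos: [0.4702, -0.0091, 0.0322]
tool_rot: [0.113, 0.994, 0.0, 0.0]
wrist_force: [1.0, 0.1, -0.5]
gripper_width: 0.0308
grip_force: 29.8
```

```bash
python3 -m handwheel '{"slide":[[0,0,-1],[0,0,-2],[0,0,-2],[0,0,-2]],"turn":[[0,0,0],[0,0,0],[0,0,0],[0,0,0]],"jaw":[24,24,24,24]}'; python3 -m handwheel '{"slide":[[0,0,-1],[0,0,-1],[0,0,-1]],"turn":[[0,0,0],[0,0,0],[0,0,0]],"jaw":[24,24,24]}'
```

```text
t: 14.73
ee_pos: [0.4701, -0.0091, 0.0303]
tool_rot: [0.113, 0.994, -0.0, 0.0]
wrist_force: [-0.2, 0.3, -1.4]
gripper_width: 0.0307
grip_force: 29.8
t: 14.98
ee_pos: [0.4704, -0.0089, 0.0296]
tool_rot: [0.113, 0.994, 0.0, 0.0]
wrist_force: [-1.7, 0.7, 5.8]
gripper_width: 0.0306
grip_force: 29.6
```

Floor contact came at the predicted 29.6 mm. I release, rise straight up and check.

```bash
python3 -m handwheel '{"slide":[[0,0,0],[0,0,0],[0,0,0],[0,0,0],[0,0,0]],"turn":[[0,0,0],[0,0,0],[0,0,0],[0,0,0],[0,0,0]],"jaw":[36,46,60,60,60]}'; python3 -m handwheel '{"slide":[[0,0,15],[0,0,40],[0,0,70],[0,0,100],[0,0,130]],"turn":[[0,0,0],[0,0,0],[0,0,0],[0,0,0],[0,0,0]],"jaw":[60,60,60,60,60]}'; python3 -m handwheel '{"slide":[[-15,30,5],[-30,60,10],[-50,90,15],[-70,120,20],[-90,150,20]],"turn":[[0,0,0],[0,0,0],[0,0,0],[0,0,0],[0,0,0]],"jaw":[60,60,60,60,60]}'; python3 -m handwheel '{"slide":[[0,0,0],[0,0,0],[0,0,0]],"turn":[[0,0,0],[0,0,0],[0,0,0]],"jaw":[60,60,60]}'
python3 - <<'E'
from m import *
im,d=ctrl.capture("top"); im2,d2=ctrl.capture("side")
a=cv2.resize(im[150:280,250:450,::-1],(800,300) if 0 else (460,299)); b=cv2.resize(im2[130:260,190:390,::-1],(460,299))
cv2.imwrite("pics/end.png",np.vstack([a,b]))
for n,D in(("top",d),("side",d2)):
    X=cloud(n,D); B=(D>0)&(np.hypot(X[...,0]-.47,X[...,1]+.009)<.03)
    P=X[B&(X[...,2]>.03)&(X[...,2]<.045)]; print(n,"zmax",X[B][:,2].max().round(4), circ(P,.016) if len(P)>5 else "", "spout",X[B&(X[...,2]>.08)].mean(0).round(3))
    T=X[(D>0)&(np.hypot(X[...,0]-.46,X[...,1]+.29)<.05)&(X[...,2]>.028)&(X[...,2]<.06)]; print(" tin",T.mean(0).round(3),np.percentile(T[:,2],[5,50,95]).round(4))
E
```

```text
t: 15.4
ee_pos: [0.4701, -0.0091, 0.0292]
tool_rot: [0.113, 0.994, 0.0, -0.0]
wrist_force: [0.0, 0.3, 0.3]
gripper_width: 0.06
grip_force: 0.0
t: 15.82
ee_pos: [0.4698, -0.0091, 0.1607]
tool_rot: [0.113, 0.994, -0.0, -0.0]
wrist_force: [1.2, 0.4, 0.2]
gripper_width: 0.06
grip_force: 0.0
t: 16.23
ee_pos: [0.3794, 0.1421, 0.1801]
tool_rot: [0.113, 0.994, 0.0, 0.001]
wrist_force: [0.6, 0.1, 0.9]
gripper_width: 0.0602
grip_force: 0.0
t: 16.48
ee_pos: [0.3802, 0.1409, 0.1793]
tool_rot: [0.112, 0.994, -0.0, 0.0]
wrist_force: [0.3, -0.3, 0.2]
gripper_width: 0.06
grip_force: 0.0
top zmax 0.0998 [ 0.46846644 -0.0090266 ] spout [ 0.466 -0.01   0.091]
 tin [ 0.459 -0.292  0.034] [0.0306 0.0338 0.0368]
side zmax 0.0975 [ 0.4725986  -0.00893194] spout [ 0.472 -0.006  0.087]
 tin [ 0.464 -0.285  0.033] [0.0297 0.0329 0.0346]
```

View pics/end.png

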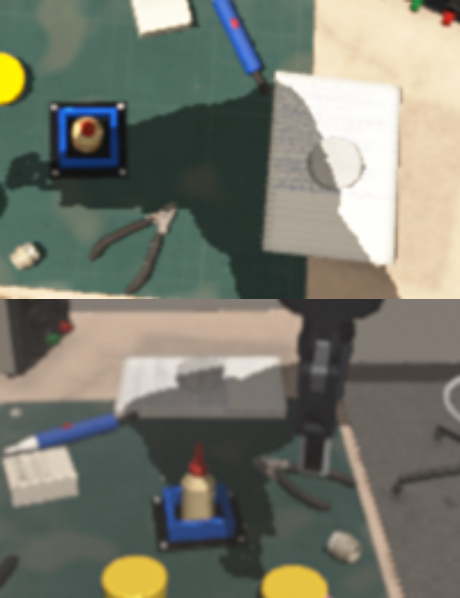

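The bottle stands upright and centred in the well, at (88,132) in the top half and (198,495) in the side half. Its top is at 98 mm, which is 4 + 94. The tin lies flat on the notebook at (336,162), and the gripper is clear.

```bash
python3 -c "
from bench import ctrl;print(ctrl.sign_off())"
```

```text
the job is handed in; nothing more can be done
None
```

The silver tin lies flat on the notebook, the flux bottle stands upright on the floor of the holder's well, both are released, and I handed the job in at about 16.6 s.

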